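Lay a rock specimen on the microscope cradle and seat it

TASK

Get the standing rock specimen ready for the microscope without lifting it off the cradle: slide it up to the low step, tip it over the step so that it lies on the green ledge with its polished pale face up, then slide it along the ledge, straight and centred, against the brass adjusting screw. Seat it with a gentle, steady push so that the screw is pressed with roughly 8 N for about half a second (never more than 20 N, and never push the rock harder than 30 N), and leave it lying there. Do not disturb the other things on the bench.

Things in the scene. Friction and masses are not known exactly. Their poses are not given: they have to be found in the camera images.
- cradle: fixed metal cradle on the bench, 330 mm long (x -140 to +190), 110 mm wide (y). Origin at bench level under the step. +x runs from the sunk dark loading bay (x < 0, floor 6 mm above the bench), over the step (upright face at x = 0, 10 mm high), along the flat green-lined ledge (90 mm wide, top 16 mm above the bench) to the end block; y = 0 is the centre line
- end_block: grey block at the ledge's far end, 28 x 70 x 46 mm, axes as the cradle's; origin under its centre, at cradle x 171, z 15 mm. It carries the adjusting screw, a brass disc 30 mm wide on the centre line 23 mm above the ledge, facing the step, sprung (6 N per mm). The disc's face stands 8 to 24 mm proud of the block (cradle x 133 to 149 mm), set anew each time, not reported: find it by feel or eye
- specimen_center (a point): centre of the loose reddish rock specimen, 50 (x) by 64 (y) by 85 mm (z, upright at the start), 0.55 to 0.9 kg. It stands in the bay, square to the cradle within 6 degrees, 10 to 30 mm short of the step; its x points to the step, its -x face is the polished pale one
- specimen: the same specimen, origin at the centre of its foot. Friction on the cradle 0.45 to 0.75: pushed above about 30 mm while short of the step it may topple early. At the step it pivots on the step's edge; pushed near its top it passes balance at about 38 degrees, then falls flat on the ledge by itself, foot 10 to 40 mm back over the bay
Things that resemble listed ones, but are neither listed nor needed, are in the scene too. What is meant by the specimen is not black, purple or turquoise, and is the smaller of those in its own colour.

How it is judged:
By the outcome, as a careful person would: the job done as asked, in the order asked, and still so for the second after the job is handed in, with the robot touching nothing.
It also fails if it takes over 72 s, if anything falls off the work surface, if the arm or the gripper's body presses on something with over 40 N, if the wrist force passes 120 N, or if a joint passes its speed limit or range.

ROBOT

A 6-joint arm with a two-finger parallel gripper is mounted at the origin on the work surface. World frame = base frame: x ahead of the robot, y to its left, z up, the work surface at z = 0. Lengths are in m, angles in degrees, forces in N, time in s.
With the tool pointing down it reaches from about 0.375 to 0.9 m from the base axis. Payload 3.1 kg.
Tool frame: the origin (TCP) lies midway between the tips of the shut fingers; the grasp point (between the pads) lies 19 mm behind it; z points along the fingers, y is the direction in which the jaws open and shut (so a half turn about z gives the same grasp; the last joint's range is limited). The gripper opens to 87 mm and grips with 3 to 60 N. Pads are 19 mm wide; open, the fingers measure 117 mm over their backs; the gripper's body (75 mm by 190 mm) begins 51 mm behind the grasp point.
Start: joints at [65.861, 30.224, 82.088, -0, 67.689, -10.227], TCP at [0.15, 0.607, 0.223] pointing down, gripper open.
Joint ranges: [-176.69, 176.69], [-43.24, 126.21], [12.49, 139.97], [-82, 262], [0, 151.66], [-163.58, 163.58]. Speed limits (degrees/s): [159.86, 159.86, 180, 180, 180, 180].

INTERFACE

Orientations are given as a 3x3 rotation matrix whose columns are the frame's x, y, z axes.
In Python, from rig import status, vision, bot, models gives the robot as it stands.
- The arm moves only by the tool send_rows, never from a script. Its argument "moves" is a list of rows, each a list of 7 numbers: the shift along the tool's x, y, z in units of 25 mm (1.0 is 25 mm), then the turn, a rotation vector about the tool's x, y, z in units of 10 degrees (1.0 is 10 degrees), then the closure, from -1 (fully open) to 1 (shut), so that 0 is half open. In form: [[dx, dy, dz, rx, ry, rz, hand], ...]. A call has 1 to 12 rows; each row shifts and turns the commanded pose from where the row before left it, along the tool's axes as they then stand; what a row does not reach is not made up. A row lasts 1/8 s, in which the tool goes at most 62.5 mm and 10.7 degrees, less where a joint would pass 70% of its speed; a pose out of reach is approached as far as the arm can. A call is refused whole if a number of a shift passes 1 or a number of a turn 1, either way. A call with a gripper value outside its range is refused whole. The fingers move at their own pace and stop on an object; the grip force is fixed at half the most. Time passes only in rows, so rows that do not move let the fingers close. It gives the time, the measured TCP pose, the force and the opening at its end, in the units of the state.
- status.read_state(): the state, without advancing time (a new reading comes with each control period).
- vision.capture(name): name is "scene" or "top" or "wrist"; returns a dict with "img" (480x640x3 uint8, red, green, blue), "depth" (480x640 float32, m along the optical axis (not along the pixel's ray), 0 where there is no reading), "fx", "fy", "cx", "cy" (pixels), "pose" (4x4, takes a point from camera to world coordinates); the wrist camera has in their place "hand_eye" (4x4, takes a point from camera to tool coordinates, whose origin is the TCP and whose axes are the flange's). Camera axes: x right, y up, looking along -z (the intrinsics and any distortion apply to the point x, -y, -z); pixel columns grow to the right and rows downward; lengths in m; the calibration is good to about 2 mm. The wrist camera is an equidistant fisheye: a pixel r from the principal point sees the ray r / f radians off the axis. A picture is of the moment at which its call begins: read the wrist's pose just before it.
- bot.hand_in(): hands the job in, once; it reports no verdict.
Trained networks look in the newest picture that a camera, given by its name, has taken for a name from the list of things; names that differ only in an ending like _2 or _b are one class to them, and where a whole thing is asked for, a point or a joint stands for the part that bears it (a point fixed in the world has none). Each returns a list of dicts, best first, with "confidence" (0 to 1); they miss things now and then, are a little off and sometimes report something else, mostly with a low value. They report only what shows in the picture. A call takes as long as a camera call. They do not tell look-alikes from the thing itself.
- models.masks_of(camera, name): "mask" (480x640 bool, what is visible of it) and "extent" ([left, top, right, bottom] in pixels, round what is visible of it).
- models.landmark_of(camera, name): "point" ([column, row] in pixels: a listed point, or the origin of a listed thing).
The state is a dict: "time_s": time; "joint_positions": joint angles; "qvel": joint speeds; "tau": joint torques, N m; "position": TCP position; "tcp_rot": TCP orientation; "force": force on the tool from outside, world axes, zero at the start; "moment": the same for the moment, N m; "opening": opening from 0.0 (shut) to 1.0 (fully open).
Only numpy, scipy, OpenCV 4.12 (cv2) and the standard library are available. Lean on these libraries where they do the work, as an engineer would, in place of code of your own. Each camera call takes 0.05 s, during which the arm holds its last target.

## Working session

There is one attempt and no reset: what is moved stays moved. The work goes in short steps, Python scripts to look and compute and a tool call to move; the robot and the scene stay as the last step left them, time stands still between calls to the robot, and variables do not carry over. Pictures are saved under pics/ and viewed, and the job is handed in when it is done.

Besides the shell and the picture viewer there is one more tool, called after "Call:" as a command line: name --pt "numbers of a row" for each row, then --argument value for the rest. send_rows: Moves the arm, as the interface text tells. Its arguments: {"type":"object","properties":{"moves":{"type":"array"}},"required":["moves"]}

```bash
mkdir -p pics; ls; cat > h.py <<'E'
import numpy as np, cv2
from rig import status, vision, bot, models
def cap(n):
    c=vision.capture(n); return c
def save(c,f):
    cv2.imwrite('pics/'+f,c['img'][:,:,::-1])
def pts(c):
    v,u=np.mgrid[0:480,0:640]; d=c['depth']
    P=np.stack([(u-c['cx'])/c['fx']*d,-(v-c['cy'])/c['fy']*d,-d],-1)
    T=np.array(c['pose']); return P@T[:3,:3].T+T[:3,3]
E
python3 - <<'E'
from h import *
s=status.read_state(); print({k:np.round(v,3).tolist() for k,v in s.items()})
for n in ['scene','top']:
    c=cap(n); save(c,n+'1.png'); P=pts(c)
    print(n,{k:(np.round(v,3).tolist()) for k,v in c.items() if k not in('img','depth')})
    for t in ['cradle','end_block','specimen_center','specimen']:
        for m in models.masks_of(n,t): 
            k=m['mask']&(c['depth']>0); print(t,m['confidence'],m['extent'],np.median(P[k],0).round(3), P[k].min(0).round(3),P[k].max(0).round(3))
        for m in models.landmark_of(n,t): print('  lm',t,m['confidence'],np.round(m['point'],1))
E
```

```text
pics
{'time_s': 0.0, 'joint_positions': [65.861, 30.277, 82.155, -0.003, 67.688, -10.227], 'qvel': [-0.023, 0.006, -0.003, -0.008, -0.016, 0.041], 'tau': [0.001, -44.004, -17.659, 0.063, 0.058, -0.0], 'position': [0.15, 0.606, 0.222], 'tcp_rot': [[-0.971, 0.24, -0.001], [0.24, 0.971, -0.002], [0.0, -0.002, -1.0]], 'force': [-0.122, 0.372, -0.19], 'moment': [0.059, 0.002, -0.016], 'opening': 1.001}
scene {'fx': 614.154, 'fy': 614.154, 'cx': 319.384, 'cy': 245.662, 'pose': [[0.72, -0.491, 0.491, 0.982], [0.694, 0.528, -0.49, -0.42], [-0.018, 0.693, 0.721, 0.795], [0.0, 0.0, 0.0, 1.0]]}
  lm cradle 0.72 [349.7 301.3]
end_block 0.88 [252.2, 329.5, 302.9, 388.4] [ 0.584 -0.116  0.057] [ 0.504 -0.138 -0.001] [ 0.615 -0.07   0.066]
  lm end_block 0.78 [279.2 365. ]
specimen_center 0.9 [340.4, 232.7, 393.7, 305.4] [0.578 0.086 0.072] [ 0.476  0.074 -0.002] [0.601 0.202 0.096]
specimen_center 0.84 [303.9, 156.2, 359.7, 230.9] [0.421 0.17  0.088] [ 0.294  0.13  -0.001] [0.455 0.256 0.121]
specimen_center 0.77 [294.5, 101.5, 330.2, 180.6] [0.293 0.257 0.117] [ 0.106  0.219 -0.002] [0.333 0.471 
[... 2032 characters left out ...]
3.9 160.2]
specimen 0.93 [205.9, 248.0, 275.2, 313.6] [0.401 0.181 0.114] [ 0.354  0.131 -0.003] [0.46  0.25  0.118]
specimen 0.78 [133.4, 325.6, 222.2, 407.3] [0.278 0.269 0.122] [ 0.218  0.219 -0.002] [0.332 0.333 0.127]
specimen 0.74 [312.4, 247.2, 350.1, 293.3] [0.426 0.042 0.085] [ 0.393  0.01  -0.001] [0.463 0.072 0.089]
specimen 0.66 [140.6, 136.1, 198.7, 187.8] [0.611 0.311 0.083] [ 0.583  0.281 -0.006] [0.684 0.357 0.089]
specimen 0.62 [281.7, 164.5, 313.4, 216.1] [0.558 0.1   0.09 ] [0.535 0.075 0.008] [0.6   0.125 0.095]
  lm specimen 0.98 [295.8 196.2]
  lm specimen 0.72 [331.5 274. ]
  lm specimen 0.7 [194.3 358.2]
  lm specimen 0.7 [175.3 171.3]
  lm specimen 0.58 [248.1 285. ]
```

View pics/scene1.png

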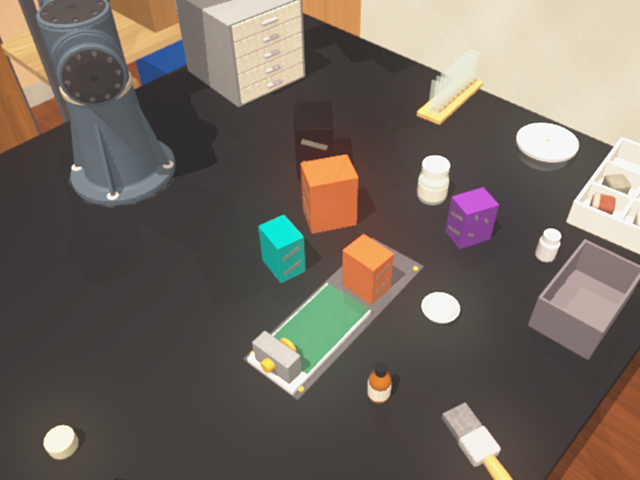

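View pics/top1.png

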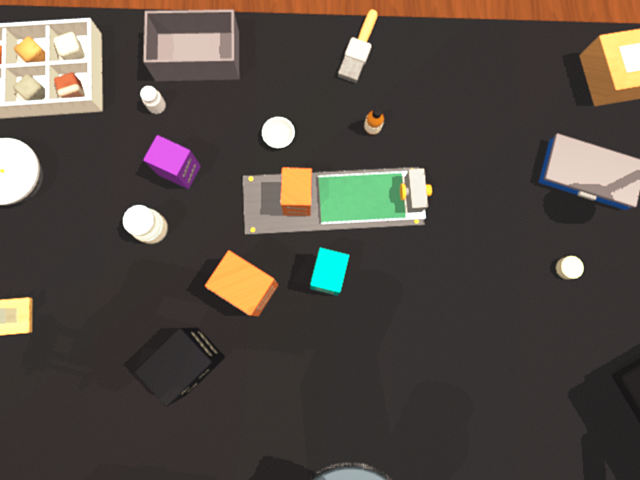

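The task specimen is the orange block in the cradle bay (top view ~(296,192)). The bigger orange block at (242,284) is a look-alike. Next I fit poses.

```bash
python3 - <<'E'
from h import *
for n in ['top','scene']:
    c=cap(n); P=pts(c); d=c['depth']>0
    reg=d&(P[...,0]>0.47)&(P[...,0]<0.66)&(P[...,1]>-0.19)&(P[...,1]<0.23)
    hsv=cv2.cvtColor(c['img'],cv2.COLOR_RGB2HSV)
    g=reg&(hsv[...,0]>45)&(hsv[...,0]<80)&(hsv[...,1]>100)
    def rect(m,l):
        q=P[m]; r=cv2.minAreaRect((q[:,:2]*1000).astype(np.float32)); print(n,l,m.sum(),np.round(r[0],1),np.round(r[1],1),round(r[2],2),'z',np.percentile(q[:,2],[5,50,95]).round(4))
    rect(g,'green')
    m=reg&(P[...,2]>0.010)&(P[...,2]<0.02); k=cv2.connectedComponents(m.astype(np.uint8))[1]
    ids=np.bincount(k[k>0]); rect(k==ids.argmax(),'z16')
    m=reg&(P[...,2]>0.003)&(P[...,2]<0.1); k=cv2.connectedComponents(cv2.morphologyEx(m.astype(np.uint8),cv2.MORPH_OPEN,np.ones((3,3))))[1]
    ids=np.bincount(k[k>0]); rect(k==ids.argmax(),'all')
    o=reg&(hsv[...,0]<18)&(hsv[...,1]>150)&(P[...,1]>0.05)
    rect(o&(P[...,2]>0.085),'spec top')
    br=reg&(hsv[...,0]>15)&(hsv[...,0]<28)&(hsv[...,1]>140)&(P[...,1]<0.0)
    print('brass',br.sum(),P[br].round(3).tolist()[::6])
    m=reg&(P[...,2]>0.055)&(P[...,1]<0); rect(m,'block top')
    x=c['img'][150:250,230:450] if n=='top' else c['img'][220:410,235:435]
    cv2.imwrite(f'pics/{n}_crop.png',cv2.resize(x,None,fx=3.5 if n=='top' else 3,fy=3.5 if n=='top' else 3,interpolation=cv2.INTER_CUBIC)[:,:,::-1])
E
```

```text
top green 3500 [571.2 -18.1] [ 82.4 152.3] 4.12 z [0.0131 0.0157 0.0182]
top z16 4157 [572.3 -36.5] [ 91.  190.5] 4.19 z [0.013  0.0156 0.0182]
top all 10403 [567.2  30.1] [111.1 336.8] 4.25 z [0.0042 0.0149 0.0907]
top spec top 114 [567.7 100.1] [50.  64.9] 89.05 z [0.0868 0.0901 0.0928]
brass 94 [[0.599, -0.093, 0.017], [0.603, -0.145, 0.001], [0.587, -0.13, 0.047], [0.588, -0.086, 0.035], [0.583, -0.086, 0.044], [0.579, -0.086, 0.052], [0.581, -0.086, 0.032], [0.577, -0.086, 0.042], [0.573, -0.087, 0.047], [0.572, -0.131, 0.049], [0.57, -0.087, 0.046], [0.573, -0.087, 0.028], [0.571, -0.137, 0.039], [0.566, -0.092, 0.049], [0.565, -0.092, 0.047], [0.562, -0.088, 0.042]]
top block top 648 [ 577.3 -106.4] [70.6 39.3] 3.78 z [0.0575 0.0606 0.063 ]
scene green 610 [571.  -19.4] [ 82.4 149.9] 4.45 z [0.0148 0.017  0.0192]
scene z16 4653 [570.5 -31.9] [ 96.9 198.3] 4.49 z [0.0138 0.0168 0.019 ]
scene all 11709 [556.6  32.1] [134.  341.6] 4.56 z [0.0056 0.0172 0.0917]
scene spec top 1060 [567.6 100.1] [52.4 65.9] 88.49 z [0.0873 0.0919 0.0941]
brass 185 [[0.566, -0.087, 0.051], [0.57, -0.087, 0.053], [0.572, -0.091, 0.056], [0.573, -0.09, 0.054], [0.574, -0.089, 0.05], [0.579, -0.089, 0.053], [0.586, -0.086, 0.054], [0.583, -0.09, 0.05], [0.586, -0.09, 0.051], [0.588, -0.088, 0.048], [0.59, -0.087, 0.045], [0.575, -0.129, 0.052], [0.576, -0.132, 0.053], [0.581, -0.125, 0.051], [0.583, -0.125, 0.05], [0.585, -0.125, 0.05], [0.586, -0.126, 0.05], [0.585, -0.127, 0.047], [0.581, -0.137, 0.052], [0.587, -0.126, 0.045], [0.586, -0.134, 0.05], [0.589, -0.125, 0.044], [0.585, -0.135, 0.048], [0.588, -0.127, 0.043], [0.586, -0.135, 0.046], [0.58, -0.137, 0.04], [0.589, -0.133, 0.045], [0.588, -0.136, 0.045], [0.587, -0.136, 0.042], [0.626, -0.112, 0.01], [0.63, -0.11, 0.009]]
scene block top 903 [ 577.8 -105.6] [71.1 40.2] 4.29 z [0.0569 0.0616 0.064 ]
```

```bash
python3 - <<'E'
from h import *
c=cap('top');P=pts(c)
# height map along rows over cradle
for v in range(166,240,6):
    print(v,[(int(round(P[v,u,2]*1000))) for u in range(236,440,6)])
E
```

```text
166 [2, 0, -1, 1, 0, 1, 0, 0, -1, 1, -2, -3, -1, 0, 1, 1, -4, 1, 0, 0, -2, 2, 1, 0, 2, -1, 3, 0, 1, 1, -1, 0, 0, -1]
172 [-1, 1, 0, 1, 2, 2, -2, -2, 90, 96, 91, 89, 89, -1, 4, 2, 6, 3, 7, 7, 8, 7, 6, 3, 6, 4, 11, 17, 13, 59, 63, 60, -2, 0]
178 [-2, -1, 6, 8, 3, 8, 4, 3, 89, 90, 90, 91, 90, 4, 16, 16, 13, 15, 17, 16, 16, 14, 17, 14, 17, 16, 16, 17, 18, 63, 62, 59, -2, 0]
184 [2, -1, 6, 7, 5, 3, 7, 8, 89, 90, 90, 92, 91, 5, 15, 17, 12, 17, 20, 17, 19, 16, 16, 13, 17, 16, 14, 16, 48, 59, 59, 59, -1, 0]
190 [-2, 1, 5, 5, 4, 5, 9, 7, 89, 90, 93, 89, 91, 4, 16, 13, 15, 17, 15, 15, 15, 14, 17, 15, 16, 14, 15, 17, 52, 57, 59, 61, 49, -2]
196 [0, 0, 4, 3, 4, 7, 7, 5, 91, 89, 891, 91, 92, 5, 15, 16, 17, 16, 15, 15, 16, 18, 14, 17, 19, 17, 15, 18, 51, 56, 61, 59, 0, 0]
202 [0, 0, 5, 6, 4, 7, 3, 5, 90, 90, 91, 93, 91, 8, 14, 16, 14, 16, 18, 13, 14, 19, 16, 10, 17, 13, 14, 16, 17, 52, 62, 61, 3, 0]
208 [1, 1, 6, 6, 6, 8, 5, 8, 65, 68, 67, 67, 67, 4, 9, 18, 18, 18, 17, 14, 13, 15, 18, 17, 18, 15, 16, 12, 19, 47, 57, 52, -1, -1]
214 [1, -1, 6, 6, 5, 5, 5, 4, 19, 20, 20, 22, 20, 8, 4, 17, 16, 15, 16, 15, 15, 19, 15, 17, 15, 16, 16, 15, 15, 13, 14, 16, 0, 1]
220 [1, 0, 5, 5, 6, 6, 6, 7, 6, 6, 4, 4, 4, 5, 6, 15, 13, 17, 20, 17, 17, 14, 14, 15, 17, 16, 11, 10, 4, 6, 8, 7, -1, -2]
226 [-2, 0, 7, 7, 5, 5, 7, 7, 4, 6, 8, 6, 7, 6, 5, 9, 4, 9, 6, 6, 6, 7, 7, 7, 6, 6, 3, 2, 2, -2, -2, 1, -3, -1]
232 [0, 0, 6, 8, 3, 6, 5, 3, 2, 1, 1, 1, 2, 1, 0, 1, -3, 1, -1, -2, -1, 3, -2, -3, -1, 0, -1, -1, 0, 1, -1, 1, 2, -2]
238 [0, -2, -2, -4, 1, -1, 2, -1, -2, 0, -1, 1, 2, 2, 1, -1, 1, 1, 3, 0, -1, 0, 2, -3, 1, -2, 1, 1, 0, -2, 1, -2, 0, 0]
```

View pics/top_crop.png

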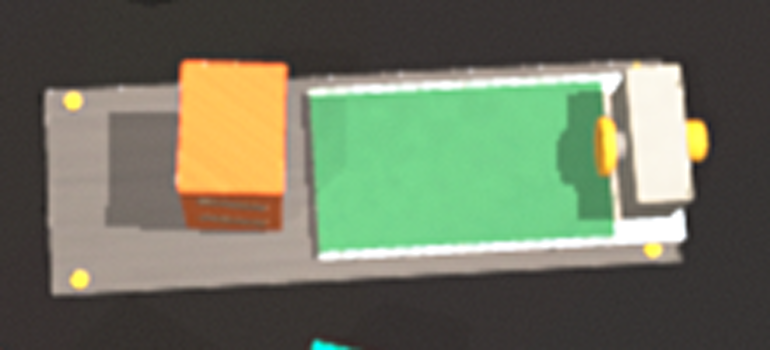

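View pics/scene_crop.png

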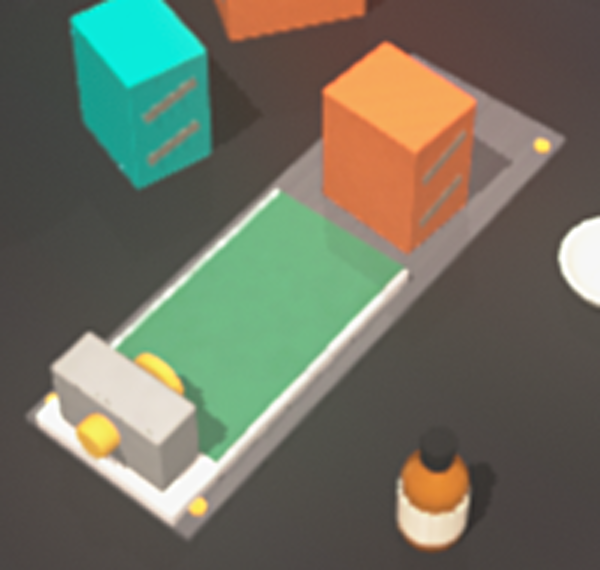

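```bash
python3 - <<'E'
from h import *
c=cap('wrist'); save(c,'wrist1.png'); print(c['hand_eye'] if 'hand_eye' in c else c.keys(), c['fx'],c['cx'],c['cy'])
c=cap('scene');P=pts(c);d=c['depth']>0
for z0 in (.1,.15,.2):
  m=(d&(P[...,2]>z0)&(P[...,0]>-0.1)&(P[...,0]<0.9)&(P[...,1]>-.3)&(P[...,1]<0.9)).astype(np.uint8)
  n,l,s,ce=cv2.connectedComponentsWithStats(m)
  for i in range(1,n):
    if s[i,4]>60: q=P[l==i]; print(z0,s[i],np.percentile(q,2,axis=0).round(2),np.percentile(q,98,axis=0).round(2))
c=cap('top');P=pts(c);d=c['depth']>0
m=(d&(P[...,2]>.03)).astype(np.uint8)
n,l,s,ce=cv2.connectedComponentsWithStats(m)
for i in range(1,n):
    if s[i,4]>60: q=P[l==i]; print('top',s[i],np.percentile(q,2,axis=0).round(3),np.percentile(q,98,axis=0).round(3))
E
```

```text
[[ 5.85445561e-04  9.63838335e-01  2.66487000e-01  7.27748419e-02]
 [ 9.99999204e-01 -2.66344905e-04 -1.23357486e-03  4.67009435e-05]
 [-1.11798929e-03  2.66487510e-01 -9.63837723e-01 -1.62583643e-01]
 [ 0.00000000e+00  0.00000000e+00  0.00000000e+00  1.00000000e+00]] 371.64829954431775 316.70940859833786 243.27228777545778
0.1 [   36     0   116   156 10893] [-0.02 -0.08  0.11] [0.11 0.05 0.35]
0.1 [ 201    0  103   68 5491] [-0.09  0.31  0.1 ] [0.02 0.5  0.2 ]
0.1 [ 294  101   39   40 1455] [0.23 0.22 0.1 ] [0.33 0.32 0.13]
0.1 [ 301  154   57   41 1575] [0.36 0.14 0.1 ] [0.45 0.23 0.12]
0.15 [  36    0  104  130 9108] [-0.02 -0.08  0.15] [0.12 0.05 0.35]
0.15 [ 201    0  102   48 3437] [-0.09  0.31  0.15] [0.02 0.5  0.2 ]
0.2 [  36    0   97  106 7434] [-0.03 -0.08  0.21] [0.12 0.04 0.35]
0.2 [ 202    0   87   26 1012] [-0.1   0.32  0.2 ] [0.01 0.46 0.2 ]
top [ 144   10   93   64 3045] [0.796 0.219 0.031] [0.9   0.378 0.071]
top [   0   19   96   92 4467] [0.719 0.475 0.031] [0.885 0.644 0.051]
top [ 588   29   52   71 2902] [ 0.769 -0.524  0.032] [ 0.88  -0.453  0.073]
top [ 54  
[... 343 characters left out ...]
34   95   73 3927] [ 0.571 -0.523  0.03 ] [ 0.683 -0.365  0.035]
top [   0  139   40   66 2075] [0.545 0.561 0.032] [0.654 0.625 0.04 ]
top [ 281  168   31   46 1329] [0.536 0.076 0.037] [0.598 0.124 0.093]
top [400 169  32  43 949] [ 0.543 -0.135  0.033] [ 0.61  -0.086  0.063]
top [ 123  206   41   36 1091] [0.481 0.334 0.033] [0.529 0.382 0.082]
top [ 311  248   38   47 1248] [0.395 0.016 0.055] [0.46  0.069 0.087]
top [ 205  251   72   65 2590] [0.36  0.136 0.051] [0.444 0.228 0.117]
top [  0 308  12  16 181] [0.335 0.577 0.031] [0.36  0.582 0.06 ]
top [ 135  328   87   79 3789] [0.227 0.223 0.041] [0.326 0.322 0.125]
top [621 364  19  47 462] [ 0.213 -0.493  0.03 ] [ 0.274 -0.464  0.037]
```

Call:
send_rows --pt "0 0 0 0 0 1 0.4" --pt "0 0 0 0 0 1 0.4" --pt "0 0 0 0 0 1 0.4" --pt "0 0 0 0 0 1 0.4" --pt "0 0 0 0 0 1 0.4" --pt "0 0 0 0 0 1 0.4" --pt "0 0 0 0 0 1 0.4" --pt "0 0 0 0 0 0.19 0.4" --pt "0 0 0 0 0 0 0.4"

```text
time_s: 2.33
position: [0.1502, 0.6066, 0.2225]
tcp_rot: [[-0.075, 0.997, -0.0], [0.997, 0.075, -0.0], [-0.0, -0.0, -1.0]]
force: [0.6, 1.0, 0.1]
opening: 0.303
```

Call:
send_rows --pt "-0.965 0.755 0 0 0 0 0.4" --pt "-0.965 0.755 0 0 0 0 0.4" --pt "-0.965 0.755 0 0 0 0 0.4" --pt "-0.965 0.755 0 0 0 0 0.4" --pt "-0.965 0.755 0 0 0 0 0.4" --pt "-0.965 0.755 0 0 0 0 0.4" --pt "-0.965 0.755 0 0 0 0 0.4" --pt "-0.965 0.755 0 0 0 0 0.4" --pt "-0.965 0.755 0 0 0 0 0.4" --pt "-0.965 0.755 0 0 0 0 0.4" --pt "-0.965 0.755 0 0 0 0 0.4" --pt "-0.965 0.755 0 0 0 0 0.4"

```text
time_s: 3.82
position: [0.398, 0.3338, 0.2227]
tcp_rot: [[-0.075, 0.997, 0.0], [0.997, 0.075, 0.0], [0.0, 0.0, -1.0]]
force: [-0.1, 0.2, 0.3]
opening: 0.299
```

Call:
send_rows --pt "-0.965 0.755 0 0 0 0 0.4" --pt "-0.965 0.755 0 0 0 0 0.4" --pt "-0.965 0.755 0 0 0 0 0.4" --pt "-0.965 0.755 0 0 0 0 0.4" --pt "-0.965 0.755 0 0 0 0 0.4" --pt "-0.965 0.755 0 0 0 0 0.4" --pt "-0.965 0.755 0 0 0 0 0.4" --pt "-0.965 0.755 0 0 0 0 0.4" --pt "0 0 0 0 -1 0 0.4" --pt "0 0 0 0 -1 0 0.4" --pt "0 0 0 0 -1 0 0.4" --pt "0 0 0 0 0 0 0.4"

```text
time_s: 5.32
position: [0.561, 0.1554, 0.2208]
tcp_rot: [[-0.07, 0.997, 0.036], [0.864, 0.079, -0.498], [-0.499, -0.004, -0.867]]
force: [-0.2, 0.7, -0.8]
opening: 0.301
```

```bash
cat >> h.py <<'E'
O=np.array([.5655,.058,0]); A=np.radians(-85.75)
R=np.array([[np.cos(A),-np.sin(A),0],[np.sin(A),np.cos(A),0],[0,0,1]])
def cr(p): return (np.array(p)-O)@R
def st():
    s=status.read_state(); p=cr(s['position']); T=R.T@np.array(s['tcp_rot'])
    print('t',s['time_s'],'cr mm',(p*1000).round(1),'F cr',(R.T@np.array(s['force'])).round(2),'op',round(s['opening'],3))
    return s,p,T
def go(target_mm):
    s,p,T=st(); d=np.array(target_mm)-p*1000; print('tool units',(T.T@d/25).round(3)); print(T.round(3).tolist())
E
python3 - <<'E'
from h import *
go([-95,5,20]); c=cap('wrist'); save(c,'wrist2.png')
print(np.round(status.read_state()['joint_positions'],1))
E
```

```text
t 5.325 cr mm [-97.5   2.7 220.8] F cr [-0.74 -0.14 -0.82] op 0.301
tool units [3.922 0.123 7.009]
[[-0.867, -0.005, 0.499], [-0.006, 1.0, -0.001], [-0.499, -0.004, -0.867]]
[ 18.9  33.3  83.7 -30.1  73.8  25.9]
```

View pics/wrist2.png

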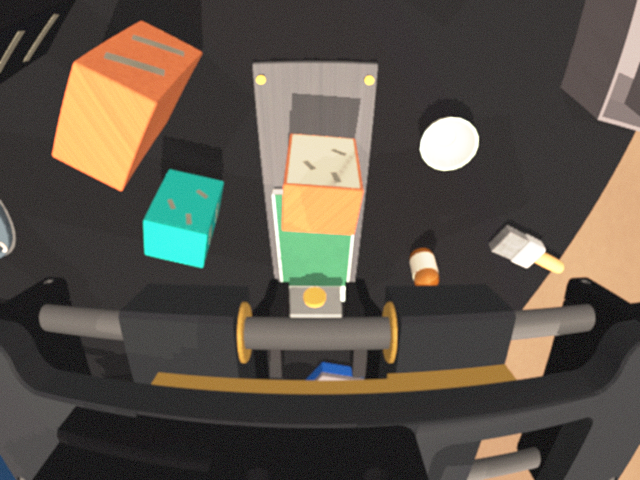

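Call:
send_rows --pt "0.43 0.015 0.77 0 0 0 0.4" --pt "0.43 0.015 0.77 0 0 0 0.4" --pt "0.43 0.015 0.77 0 0 0 0.4" --pt "0.43 0.015 0.77 0 0 0 0.4" --pt "0.43 0.015 0.77 0 0 0 0.4" --pt "0.43 0.015 0.77 0 0 0 0.4" --pt "0.43 0.015 0.77 0 0 0 0.4" --pt "0.43 0.015 0.77 0 0 0 0.4" --pt "0.43 0.015 0.77 0 0 0 0.4" --pt "0 0 0 0 0 0 0.4"

```text
time_s: 6.62
position: [0.5642, 0.15, 0.0219]
tcp_rot: [[-0.065, 0.997, 0.033], [0.863, 0.073, -0.5], [-0.501, -0.004, -0.866]]
force: [0.8, -0.0, 0.6]
opening: 0.301
```

```bash
python3 - <<'E'
from h import *
go([-80,5,20]); c=cap('scene'); save(c,'scene2.png')
E
```

```text
t 6.625 cr mm [-91.9   5.5  21.9] F cr [0.08 0.78 0.63] op 0.301
tool units [-0.374 -0.019  0.303]
[[-0.866, 0.001, 0.501], [-0.001, 1.0, -0.004], [-0.501, -0.004, -0.866]]
```

View pics/scene2.png

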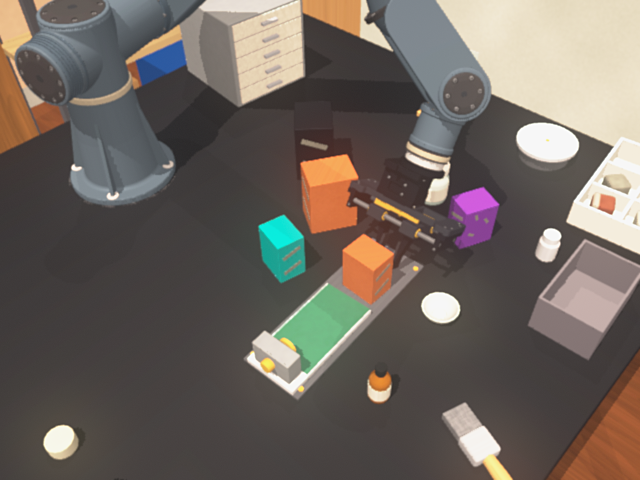

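Call:
send_rows --pt "-0.138 0 0.08 0 0 0 0.4" --pt "-0.138 0 0.08 0 0 0 0.4" --pt "-0.138 0 0.08 0 0 0 0.4" --pt "-0.104 0 0.06 0 0 0 0.4" --pt "-0.104 0 0.06 0 0 0 0.4" --pt "-0.104 0 0.06 0 0 0 0.4" --pt "-0.104 0 0.06 0 0 0 0.4"

```text
time_s: 7.55
position: [0.5672, 0.1279, 0.0244]
tcp_rot: [[-0.062, 0.997, 0.037], [0.865, 0.073, -0.496], [-0.498, 0.001, -0.867]]
force: [-1.4, 6.1, 3.5]
opening: 0.297
```

```bash
cat >> h.py <<'E'
def spec(n='scene',zt=.085):
    c=cap(n);P=pts(c);hsv=cv2.cvtColor(c['img'],cv2.COLOR_RGB2HSV)
    Q=(P-O)@R*1000
    m=(c['depth']>0)&(hsv[...,0]<18)&(hsv[...,1]>130)&(Q[...,0]>-120)&(Q[...,0]<150)&(abs(Q[...,1])<60)&(P[...,2]>zt)
    q=Q[m][:,:2].astype(np.float32); r=cv2.minAreaRect(q); print(n,len(q),'c',np.round(r[0],1),np.round(r[1],1),round(r[2],2),'z',np.percentile(P[m][:,2],[5,50,95]).round(4))
    return c,Q
E
python3 - <<'E'
from h import *
st(); c,Q=spec(); spec('top')
E
```

```text
t 7.55 cr mm [-69.6   6.8  24.4] F cr [-6.22 -0.98  3.55] op 0.297
scene 1194 c [-62.7   5.9] [ 93.9 108.6] 84.87 z [0.0878 0.0919 0.1185]
top 135 c [-54.6   2.2] [86.3 88.9] 89.07 z [0.0865 0.0913 0.1269]
```

```bash
sed -i "s/(P\[...,2\]>zt)/(P[...,2]>zt)\&(P[...,2]<zt+.012)\&(hsv[...,0]<15)/" h.py
python3 - <<'E'
from h import *
st(); c,Q=spec(); cv2.imwrite('pics/s3.png',cv2.resize(c['img'][180:400,230:480],None,fx=3,fy=2.7)[:,:,::-1]); c,Q=spec('top'); cv2.imwrite('pics/t3.png',cv2.resize(c['img'][130:260,200:450],None,fx=3,fy=3)[:,:,::-1])
E
```

```text
t 7.65 cr mm [-69.3   6.9  24.4] F cr [-4.74 -1.47  2.72] op 0.302
scene 1081 c [-36.2   6.8] [52.5 65.7] 0.32 z [0.0874 0.0918 0.0938]
top 51 c [-35.2   6.9] [64.8 49.5] 88.44 z [0.0856 0.0888 0.0918]
```

View pics/s3.png

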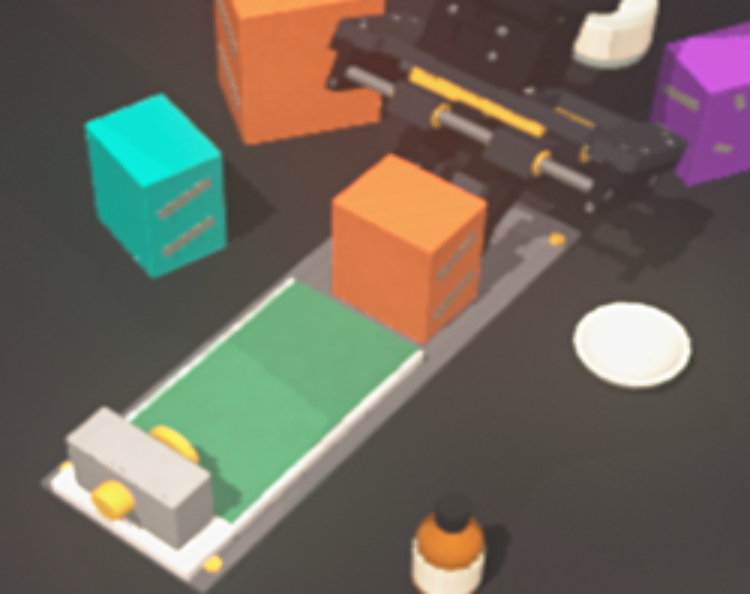

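View pics/t3.png

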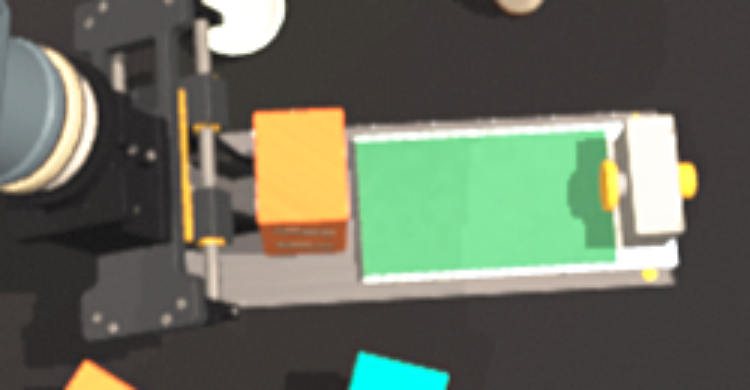

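Call:
send_rows --pt "-0.065 -0.04 0.045 0 0 0 0.4" --pt "-0.065 -0.04 0.045 0 0 0 0.4" --pt "-0.065 -0.04 0.045 0 0 0 0.4" --pt "-0.065 -0.04 0.045 0 0 0 0.4" --pt "-0.065 -0.04 0.045 0 0 0 0.4"

```text
time_s: 8.38
position: [0.5657, 0.1182, 0.024]
tcp_rot: [[-0.063, 0.997, 0.043], [0.865, 0.076, -0.496], [-0.497, 0.006, -0.868]]
force: [2.5, 6.8, 4.3]
opening: 0.305
```

```bash
python3 - <<'E'
from h import *
st(); c,Q=spec()
E
```

```text
t 8.375 cr mm [-60.    4.7  24. ] F cr [-6.61  2.98  4.3 ] op 0.305
scene 1087 c [-26.9   5.5] [52.6 66.7] 0.64 z [0.0875 0.0918 0.0939]
```

Call:
send_rows --pt "-0.05 -0.04 0.035 0 0 0 0.4" --pt "-0.05 -0.04 0.035 0 0 0 0.4"

```text
time_s: 8.68
position: [0.566, 0.1176, 0.024]
tcp_rot: [[-0.061, 0.997, 0.049], [0.868, 0.077, -0.491], [-0.493, 0.012, -0.87]]
force: [2.9, 15.7, 6.2]
opening: 0.304
```

```bash
python3 - <<'E'
from h import *
st(); c,Q=spec()
E
```

```text
t 8.675 cr mm [-59.4   4.9  24. ] F cr [-15.47   4.03   6.24] op 0.304
scene 1093 c [-26.1   5.6] [52.9 65.2] 0.19 z [0.0876 0.0917 0.0941]
```

Call:
send_rows --pt "0.2 0.03 -0.11 0 0 0 0.4" --pt "0.2 0.03 -0.11 0 0 0 0.4" --pt "-0.27 0 -0.47 0 0 0 0.4" --pt "-0.27 0 -0.47 0 0 0 0.4" --pt "-0.27 0 -0.47 0 0 0 0.4" --pt "-0.27 0 -0.47 0 0 0 0.4" --pt "0 0 0 0 0 0 0.4"

```text
time_s: 9.6
position: [0.5628, 0.1249, 0.0787]
tcp_rot: [[-0.062, 0.997, 0.039], [0.864, 0.073, -0.498], [-0.499, 0.003, -0.866]]
force: [0.3, -0.2, -0.4]
opening: 0.292
```

```bash
python3 - <<'E'
from h import *
go([-58,5.6,77]); c,Q=spec()
E
```

```text
t 9.6 cr mm [-66.9   2.3  78.7] F cr [ 0.21  0.3  -0.36] op 0.292
tool units [-0.277  0.133  0.237]
[[-0.866, 0.001, 0.499], [0.003, 1.0, 0.002], [-0.499, 0.003, -0.866]]
scene 1089 c [-26.3   6.4] [52.3 65.3] 0.01 z [0.0872 0.0918 0.094 ]
```

Call:
send_rows --pt "-0.138 0.065 0.08 0 0 0 0.4" --pt "-0.138 0.065 0.08 0 0 0 0.4" --pt "-0.168 0 0.03 0 0 0 0.4" --pt "-0.168 0 0.03 0 0 0 0.4" --pt "-0.168 0 0.03 0 0 0 0.4" --pt "-0.168 0 0.03 0 0 0 0.4" --pt "-0.168 0 0.03 0 0 0 0.4"

```text
time_s: 10.52
position: [0.5676, 0.0973, 0.0849]
tcp_rot: [[-0.063, 0.997, 0.038], [0.864, 0.073, -0.498], [-0.5, 0.001, -0.866]]
force: [-0.8, 3.3, 4.5]
opening: 0.301
```

```bash
python3 - <<'E'
from h import *
go([-10,5.6,93]); c=cap('scene'); cv2.imwrite('pics/s4.png',cv2.resize(c['img'][180:400,230:480],None,fx=3,fy=2.7)[:,:,::-1])
E
```

```text
t 10.525 cr mm [-39.1   5.   84.9] F cr [-3.38 -0.54  4.49] op 0.301
tool units [-1.169  0.025  0.301]
[[-0.866, 0.001, 0.5], [0.001, 1.0, 0.001], [-0.5, 0.001, -0.866]]
```

View pics/s4.png

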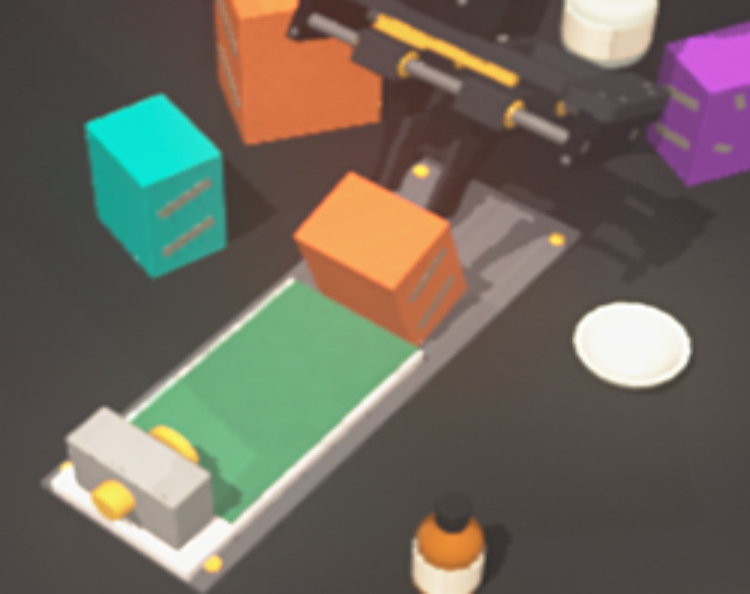

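The rock is pivoting on the step, with its top edge near (350,180) in the crop leaning toward the ledge. I'll continue slowly.

Call:
send_rows --pt "-0.13 0 0.04 0 0 0 0.4" --pt "-0.13 0 0.04 0 0 0 0.4" --pt "-0.13 0 0.04 0 0 0 0.4" --pt "-0.13 0 0.04 0 0 0 0.4"

```text
time_s: 11.08
position: [0.5683, 0.0834, 0.0872]
tcp_rot: [[-0.063, 0.997, 0.037], [0.864, 0.073, -0.499], [-0.5, 0.0, -0.866]]
force: [-0.3, 1.3, 2.2]
opening: 0.3
```

Call:
send_rows --pt "-0.115 0 0.05 0 0 0 0.4" --pt "-0.115 0 0.05 0 0 0 0.4" --pt "-0.115 0 0.05 0 0 0 0.4"

```text
time_s: 11.45
position: [0.5683, 0.0741, 0.0879]
tcp_rot: [[-0.063, 0.997, 0.035], [0.864, 0.073, -0.499], [-0.5, -0.001, -0.866]]
force: [0.1, -0.4, -0.1]
opening: 0.3
```

```bash
python3 - <<'E'
from h import *
go([-10,5.6,93]); c=cap('scene'); cv2.imwrite('pics/s5.png',cv2.resize(c['img'][180:400,230:480],None,fx=3,fy=2.7)[:,:,::-1])
E
```

```text
t 11.45 cr mm [-15.9   4.   87.9] F cr [ 0.36  0.09 -0.12] op 0.3
tool units [-0.306  0.065 -0.06 ]
[[-0.866, 0.002, 0.5], [0.001, 1.0, -0.002], [-0.5, -0.001, -0.866]]
```

View pics/s5.png

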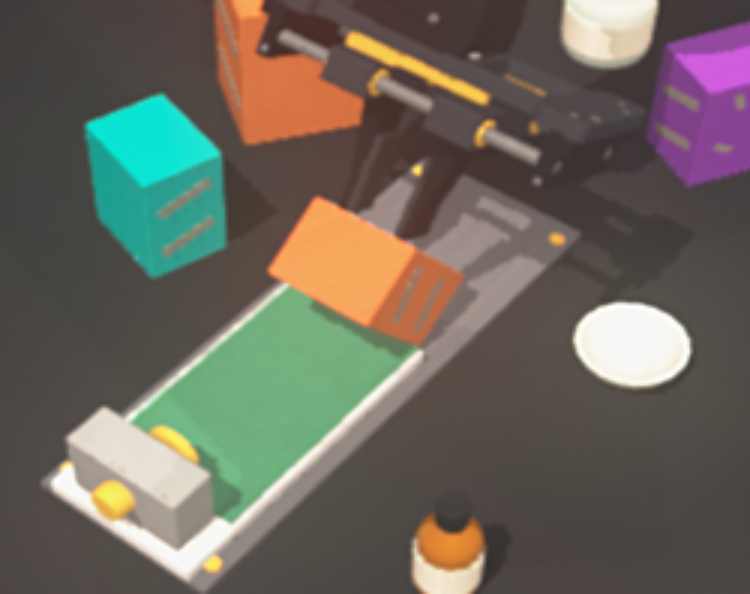

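Call:
send_rows --pt "0.2 0 -0.6 0 0 0 0.4" --pt "0.3 0 -0.6 0 0 0 0.4" --pt "0.5 0 -0.5 0 0 0 0.4" --pt "0.5 0 -0.3 0 0 0 0.4" --pt "0 0 0 0 0 0 0.4" --pt "0 0 0 0 0 0 0.4"

```text
time_s: 12.25
position: [0.5643, 0.1318, 0.1126]
tcp_rot: [[-0.064, 0.997, 0.036], [0.863, 0.073, -0.499], [-0.5, -0.001, -0.866]]
force: [-0.2, -0.8, -0.1]
opening: 0.299
```

```bash
python3 - <<'E'
from h import *
st(); c=cap('scene'); cv2.imwrite('pics/s6.png',cv2.resize(c['img'][180:400,230:480],None,fx=3,fy=2.7)[:,:,::-1])
P=pts(c);Q=(P-O)@R*1000
for n in ('scene','top','wrist'):
    if n=='wrist': c=cap(n); save(c,'w6.png'); continue
    c=cap(n); Q=(pts(c)-O)@R*1000
    m=(c['depth']>0)&(Q[...,2]>60)&(Q[...,2]<73)&(Q[...,0]>-50)&(Q[...,0]<100)&(abs(Q[...,1])<50)
    q=Q[m][:,:2].astype(np.float32); print(n,len(q),cv2.minAreaRect(q),np.median(Q[m][:,2]))
E
```

```text
t 12.25 cr mm [-73.7   4.3 112.6] F cr [ 0.8  -0.29 -0.1 ] op 0.299
scene 125 ((5.1230010986328125, 20.657079696655273), (37.460880279541016, 69.11445617675781), 87.74947357177734) 67.16092504911042
top 275 ((5.063663482666016, 4.9155120849609375), (63.71258544921875, 74.10113525390625), 89.69245910644531) 66.34849531512998
```

View pics/s6.png

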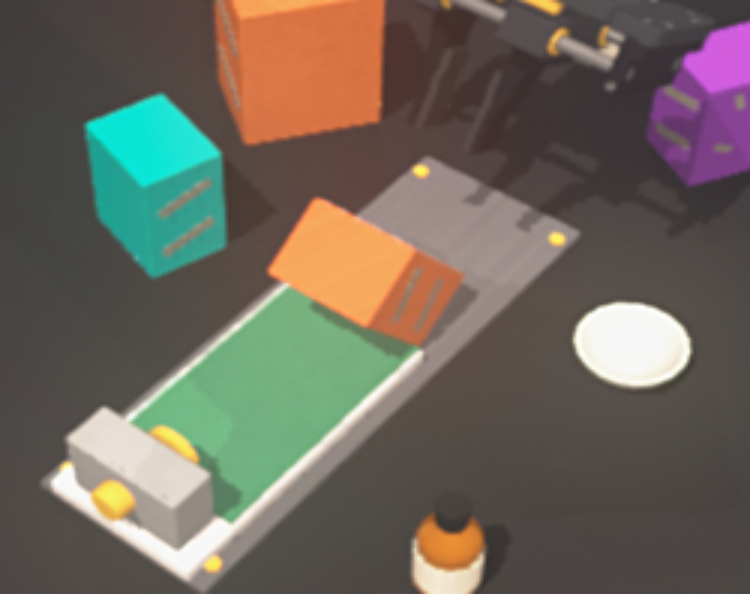

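View pics/w6.png

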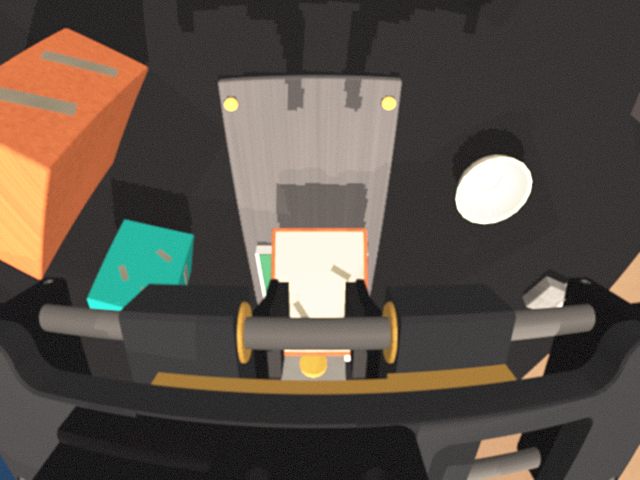

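```bash
python3 - <<'E'
from h import *
for n in ('top','scene'):
    c=cap(n); Q=(pts(c)-O)@R*1000
    m=(c['depth']>0)&(abs(Q[...,1]-8)<12)&(Q[...,0]>-60)&(Q[...,0]<90)&(Q[...,2]<100)
    q=Q[m]
    for x in range(-60,90,8):
        k=abs(q[:,0]-x)<4
        if k.sum(): print(n,x,k.sum(),np.percentile(q[k,2],[5,50,95]).round(1))
    save(c,n+'7.png')
st()
E
```

```text
top -60 29 [3.7 5.7 7.7]
top -52 54 [3.8 5.6 8. ]
top -44 53 [36.8 41.9 47. ]
top -36 59 [46.6 51.9 57.5]
top -28 67 [57.9 63.  68.3]
top -20 62 [68.5 74.  79.2]
top -12 64 [79.5 84.6 90.3]
top -4 65 [89.8 95.1 99.3]
top 4 13 [98.1 99.3 99.8]
top 12 64 [93.5 96.5 99. ]
top 20 61 [87.2 91.  94.3]
top 28 63 [81.2 85.  87.9]
top 36 56 [76.2 79.4 82.1]
top 44 19 [17.4 74.6 76.3]
top 52 53 [14.  15.5 18.5]
top 60 57 [13.3 15.4 18.1]
top 68 56 [12.8 15.3 18.4]
top 76 53 [13.4 16.  18.7]
top 84 56 [13.4 15.6 18.1]
scene -4 1 [99.6 99.6 99.6]
scene 4 56 [15.2 17.2 99.7]
scene 12 144 [15.4 93.8 99.1]
scene 20 151 [15.5 88.8 94.1]
scene 28 157 [15.1 82.4 88.3]
scene 36 159 [15.3 76.5 82.1]
scene 44 73 [15.  17.3 76.8]
scene 52 58 [15.2 17.3 19.3]
scene 60 60 [14.4 17.  19.1]
scene 68 67 [15.1 17.1 18.9]
scene 76 63 [14.5 17.  20. ]
scene 84 64 [15.2 17.  19.1]
t 12.55 cr mm [-73.2   4.5 112.8] F cr [ 0.06  0.29 -0.27] op 0.297
```

View pics/top7.png

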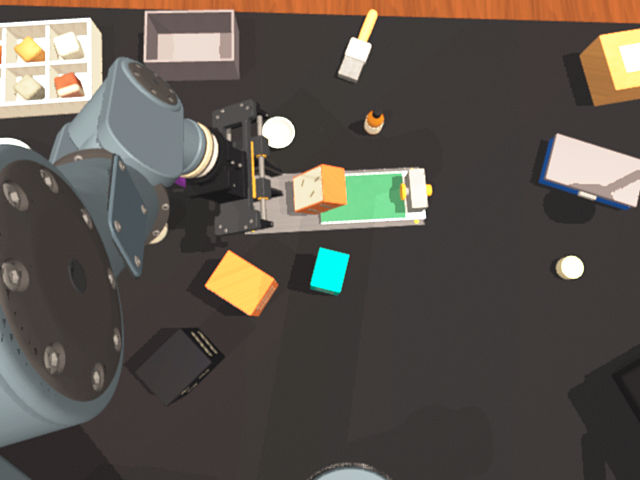

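The rock is balanced at about 37° (ridge at x≈3 mm, z≈100 mm), so it needs a further nudge.

```bash
python3 - <<'E'
from h import *
go([-26,6,92]); 
E
```

```text
t 12.55 cr mm [-73.2   4.5 112.8] F cr [ 0.06  0.29 -0.27] op 0.297
tool units [-1.218  0.063  1.663]
[[-0.866, 0.002, 0.5], [0.001, 1.0, -0.001], [-0.5, -0.0, -0.866]]
```

Call:
send_rows --pt "-0.4 0.02 0.55 0 0 0 0.4" --pt "-0.4 0.02 0.55 0 0 0 0.4" --pt "-0.4 0.02 0.55 0 0 0 0.4" --pt "-0.14 0 0.08 0 0 0 0.4" --pt "-0.14 0 0.08 0 0 0 0.4" --pt "-0.14 0 0.08 0 0 0 0.4" --pt "-0.14 0 0.08 0 0 0 0.4" --pt "-0.14 0 0.08 0 0 0 0.4" --pt "-0.14 0 0.08 0 0 0 0.4"

```text
time_s: 13.68
position: [0.5714, 0.0612, 0.0924]
tcp_rot: [[-0.063, 0.997, 0.037], [0.864, 0.073, -0.499], [-0.5, 0.0, -0.866]]
force: [0.5, 0.1, 0.4]
opening: 0.297
```

```bash
cat >> h.py <<'E'
def prof(n='top',y=8):
    c=cap(n); Q=(pts(c)-O)@R*1000
    m=(c['depth']>0)&(abs(Q[...,1]-y)<12)&(Q[...,0]>-60)&(Q[...,0]<140)&(Q[...,2]<100)
    q=Q[m]; print(n,[(x,float(np.median(q[abs(q[:,0]-x)<4,2]).round())) for x in range(-60,140,8) if (abs(q[:,0]-x)<4).any()])
    return c,Q
E
python3 - <<'E'
from h import *
st(); prof('scene'); c,_=prof(); save(c,'t8.png')
E
```

```text
t 13.675 cr mm [-2.8  6.1 92.4] F cr [-0.02  0.48  0.38] op 0.297
scene [(-44, 49.0), (-36, 54.0), (-28, 60.0), (-20, 69.0), (-12, 75.0), (-4, 81.0), (4, 89.0), (12, 95.0), (20, 96.0), (28, 87.0), (36, 77.0), (44, 67.0), (52, 18.0), (60, 17.0), (68, 17.0), (76, 17.0), (84, 17.0), (92, 17.0), (100, 17.0), (108, 17.0), (116, 17.0), (124, 17.0), (132, 17.0)]
top [(-12, 95.0), (-4, 72.0), (4, 75.0), (12, 79.0), (20, 84.0), (28, 88.0), (36, 86.0), (44, 70.0), (52, 56.0), (60, 16.0), (68, 16.0), (76, 15.0), (84, 16.0), (92, 16.0), (100, 16.0), (108, 16.0), (116, 16.0), (124, 16.0), (132, 16.0)]
```

Call:
send_rows --pt "0 0 0 0 0 0 0.4" --pt "0.2 0 -0.6 0 0 0 0.4" --pt "0.3 0 -0.6 0 0 0 0.4" --pt "0.6 0 -0.4 0 0 0 0.4" --pt "0.7 0 -0.4 0 0 0 0.4" --pt "0.7 0 -0.4 0 0 0 0.4" --pt "0 0 0 0 0 0 0.4"

```text
time_s: 14.65
position: [0.565, 0.1473, 0.1126]
tcp_rot: [[-0.066, 0.997, 0.038], [0.864, 0.076, -0.498], [-0.5, -0.0, -0.866]]
force: [-0.5, 0.8, 0.6]
opening: 0.298
```

```bash
python3 - <<'E'
from h import *
st()
for n in ('scene','top'):
    c,Q=prof(n)
    m=(c['depth']>0)&(Q[...,2]>58)&(Q[...,2]<74)&(Q[...,0]>-45)&(Q[...,0]<120)&(abs(Q[...,1])<50)
    k=cv2.connectedComponentsWithStats(m.astype(np.uint8)); i=1+k[2][1:,4].argmax(); q=Q[k[1]==i]
    print(n,len(q),cv2.minAreaRect(q[:,:2].astype(np.float32)),np.median(q[:,2])); save(c,n+'9.png')
c=cap('wrist'); save(c,'w9.png')
E
```

```text
t 14.65 cr mm [-89.1   6.2 112.6] F cr [-0.88 -0.41  0.59] op 0.298
scene [(-60, 7.0), (-52, 6.0), (-28, 66.0), (-20, 67.0), (-12, 67.0), (-4, 67.0), (4, 67.0), (12, 67.0), (20, 68.0), (28, 67.0), (36, 67.0), (44, 67.0), (52, 67.0), (60, 44.0), (68, 17.0), (76, 17.0), (84, 17.0), (92, 17.0), (100, 17.0), (108, 17.0), (116, 17.0), (124, 17.0), (132, 17.0)]
scene 1943 ((18.33786964416504, 5.987060546875), (87.57711791992188, 65.7020492553711), 0.768929660320282) 67.08037998835437
top [(-60, 5.0), (-52, 6.0), (-44, 6.0), (-36, 6.0), (-28, 5.0), (-20, 66.0), (-12, 66.0), (-4, 66.0), (4, 66.0), (12, 66.0), (20, 66.0), (28, 66.0), (36, 66.0), (44, 66.0), (52, 66.0), (60, 66.0), (68, 16.0), (76, 15.0), (84, 16.0), (92, 16.0), (100, 16.0), (108, 16.0), (116, 15.0), (124, 16.0), (132, 16.0)]
top 1790 ((19.379600524902344, 5.990093231201172), (85.0097885131836, 65.3152084350586), 0.025507766753435135) 65.89645046239389
```

View pics/w9.png

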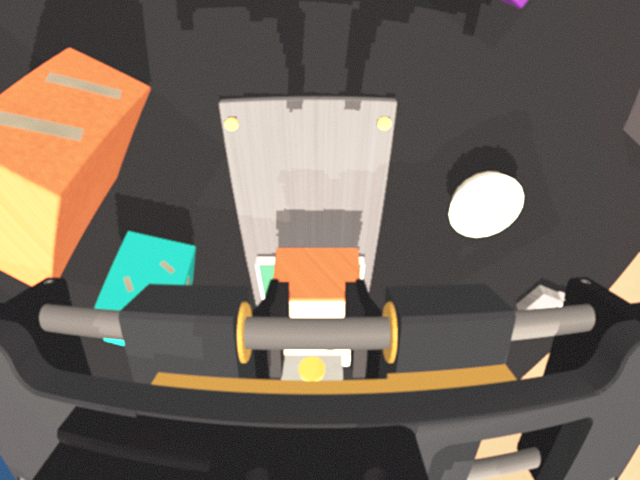

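View pics/top9.png

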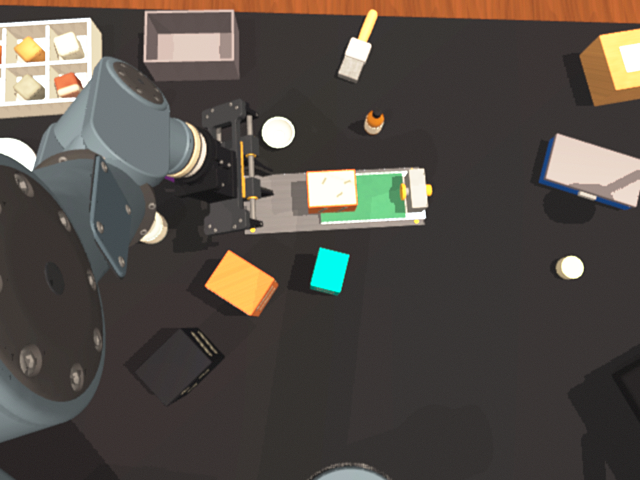

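Call:
send_rows --pt "0 0 0 0 1 0 -1" --pt "0 0 0 0 1 0 -1" --pt "0 0 0 0 1 0 -1" --pt "-0.86 0 0 0 0 0 -1" --pt "-0.86 0 0 0 0 0 -1" --pt "-0.86 0 0 0 0 0 -1" --pt "-0.86 0 0 0 0 0 -1" --pt "-0.86 0 0 0 0 0 -1" --pt "0 0 0 0 0 0 -1" --pt "0 0 0 0 0 0 -1"

```text
time_s: 16.05
position: [0.5726, 0.0381, 0.1129]
tcp_rot: [[-0.072, 0.997, -0.001], [0.997, 0.072, 0.0], [0.0, -0.001, -1.0]]
force: [-0.1, -0.0, 0.1]
opening: 1.002
```

```bash
python3 - <<'E'
from h import *
go([19,6,31]); c=cap('wrist'); save(c,'w10.png')
E
```

```text
t 16.05 cr mm [ 20.4   5.6 112.9] F cr [ 0.04 -0.13  0.06] op 1.002
tool units [0.055 0.017 3.277]
[[-1.0, 0.002, -0.0], [0.002, 1.0, -0.001], [0.0, -0.001, -1.0]]
```

View pics/w10.png

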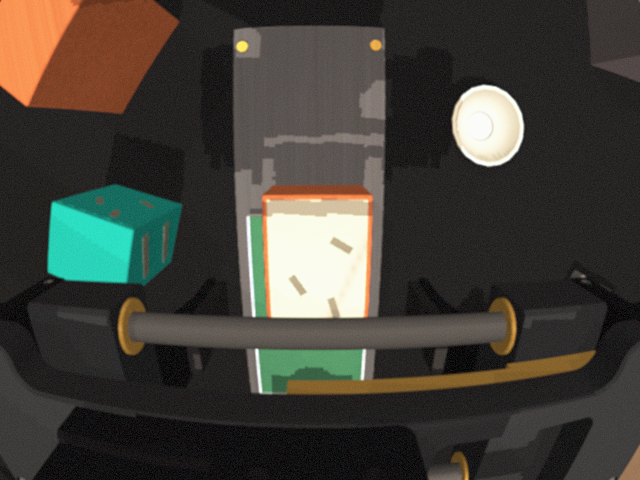

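The fingers straddle the rock, which sits right of centre on the ledge. I'll descend and nudge it toward -y.

Call:
send_rows --pt "0.02 0 0.6 0 0 0 -1" --pt "0.02 0.02 0.6 0 0 0 -1" --pt "0.02 0 0.6 0 0 0 -1" --pt "0 0 0.6 0 0 0 -1" --pt "0 0 0.5 0 0 0 -1" --pt "0 0 0.37 0 0 0 -1" --pt "0 -0.2 0 0 0 0 -1" --pt "0 -0.15 0 0 0 0 -1" --pt "0 0 0 0 0 0 -1"

```text
time_s: 17.23
position: [0.5645, 0.0389, 0.0318]
tcp_rot: [[-0.073, 0.997, 0.0], [0.997, 0.073, -0.0], [-0.0, 0.0, -1.0]]
force: [0.4, -0.3, 0.4]
opening: 1.004
```

```bash
cat >> h.py <<'E'
def lie(n='top'):
    c=cap(n); Q=(pts(c)-O)@R*1000
    m=(c['depth']>0)&(Q[...,2]>58)&(Q[...,2]<74)&(Q[...,0]>-45)&(Q[...,0]<125)&(abs(Q[...,1])<50)
    k=cv2.connectedComponentsWithStats(m.astype(np.uint8)); i=1+k[2][1:,4].argmax(); q=Q[k[1]==i]
    print(n,len(q),[np.round(a,1) for a in cv2.minAreaRect(q[:,:2].astype(np.float32))],np.median(q[:,2]).round(1),'yminmax',np.percentile(q[:,1],[1,99]).round(1),'x',np.percentile(q[:,0],[1,99]).round(1)); return c,Q
E
python3 - <<'E'
from h import *
st(); lie(); lie('scene')
E
```

```text
t 17.225 cr mm [19.  -2.4 31.8] F cr [0.29 0.41 0.35] op 1.004Traceback (most recent call last):
  File "<stdin>", line 2, in <module>
  File "h.py", line 34, in lie
    k=cv2.connectedComponentsWithStats(m.astype(np.uint8)); i=1+k[2][1:,4].argmax(); q=Q[k[1]==i]
                                                                ~~~~~~~~~~~~~~~~~^^
ValueError: attempt to get argmax of an empty sequence
```

Call:
send_rows --pt "0 -0.08 0 0 0 0 -1" --pt "0 -0.08 0 0 0 0 -1" --pt "0 -0.08 0 0 0 0 -1" --pt "0 -0.06 0 0 0 0 -1" --pt "0 0 0 0 0 0 -1"

```text
time_s: 17.9
position: [0.5581, 0.0382, 0.0315]
tcp_rot: [[-0.073, 0.997, 0.002], [0.997, 0.073, -0.0], [-0.0, 0.002, -1.0]]
force: [3.4, 1.0, 0.2]
opening: 0.998
```

```bash
python3 - <<'E'
from h import *
st(); c=cap('wrist'); save(c,'w11.png'); lie('scene')
E
```

```text
t 17.9 cr mm [19.2 -8.8 31.5] F cr [-0.72  3.46  0.19] op 0.998
scene 982 [array([39.8,  7.6]), array([75.4, 45.2]), np.float64(88.9)] 66.9 yminmax [-28.2  39. ] x [19.5 61.5]
```

View pics/w11.png

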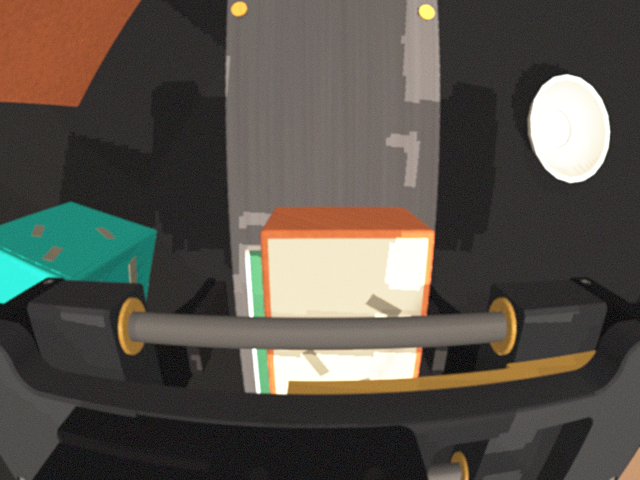

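Call:
send_rows --pt "0 -0.05 0 0 0 0 -1" --pt "0 -0.05 0 0 0 0 -1" --pt "0 -0.04 0 0 0 0 -1" --pt "0 0 0 0 0 0 -1"

```text
time_s: 18.5
position: [0.5541, 0.038, 0.0315]
tcp_rot: [[-0.073, 0.997, 0.001], [0.997, 0.073, -0.0], [-0.0, 0.001, -1.0]]
force: [4.4, 0.4, 1.5]
opening: 1.001
```

```bash
python3 - <<'E'
from h import *
st(); c,Q=lie('scene')
E
```

```text
t 18.5 cr mm [ 19.1 -12.9  31.5] F cr [-0.08  4.45  1.49] op 1.001
scene 980 [array([40.1,  4.3]), array([44. , 74.8]), np.float64(0.0)] 66.9 yminmax [-32.2  37.1] x [19.6 61.5]
```

Call:
send_rows --pt "0 0.3 0 0 0 0 -1" --pt "0 0.2 -0.2 0 0 0 -1" --pt "0 0 -1 0 0 0 -1" --pt "0 0 -1 0 0 0 -1" --pt "0 0 -1 0 0 0 -1" --pt "0.9 0 0 0 0 0 0.4" --pt "0.9 0 0 0 0 0 0.4" --pt "0.9 0 0 0 0 0 0.4" --pt "0.9 0 0 0 0 0 0.4" --pt "0.4 0 0 0 -1 0 0.4" --pt "0 0 0 0 -1 0 0.4" --pt "0 0 0 0 -1 0 0.4"

```text
time_s: 20.05
position: [0.5583, 0.1387, 0.1122]
tcp_rot: [[-0.063, 0.997, 0.037], [0.86, 0.073, -0.505], [-0.506, 0.0, -0.863]]
force: [-0.0, 0.3, -1.4]
opening: 0.333
```

```bash
python3 - <<'E'
from h import *
go([-55,0,40]); lie('scene'); c,Q=lie()
print(cv2.__version__); cv2.imwrite('pics/t12.png',cv2.resize(c['img'][130:260,200:450],None,fx=3,fy=3)[:,:,::-1])
# disc
for n in ('top','scene'):
    c=cap(n); Q=(pts(c)-O)@R*1000; h=cv2.cvtColor(c['img'],cv2.COLOR_RGB2HSV)
    m=(c['depth']>0)&(h[...,0]>15)&(h[...,0]<30)&(h[...,1]>140)&(Q[...,0]>125)&(Q[...,0]<156)&(Q[...,2]>25)
    q=Q[m]; print(n,len(q),np.percentile(q,[5,25,50,75,95],axis=0).round(1).tolist())
E
```

```text
t 20.05 cr mm [-81.   -1.2 112.2] F cr [-0.34 -0.   -1.36] op 0.333
tool units [0.563 0.048 3.016]
[[-0.863, 0.001, 0.506], [0.001, 1.0, -0.001], [-0.506, 0.0, -0.863]]
scene 1919 [array([18.2, -0.9]), array([88.5, 65.9]), np.float64(0.4)] 67.1 yminmax [-32.5  30.9] x [-22.9  61.2]
top 1797 [array([19.6, -1.7]), array([85.2, 64.9]), np.float64(0.3)] 65.9 yminmax [-33.4  29.6] x [-22.1  61.2]
4.12.0
top 59 [[144.5, -13.4, 30.3], [144.8, -9.8, 35.4], [145.1, -1.9, 43.7], [145.8, 7.0, 48.4], [149.0, 11.7, 51.8]]
scene 74 [[143.8, -10.0, 44.8], [145.4, -3.5, 49.1], [146.7, 2.3, 51.8], [147.9, 8.0, 53.2], [148.6, 12.9, 55.7]]
```

View pics/t12.png

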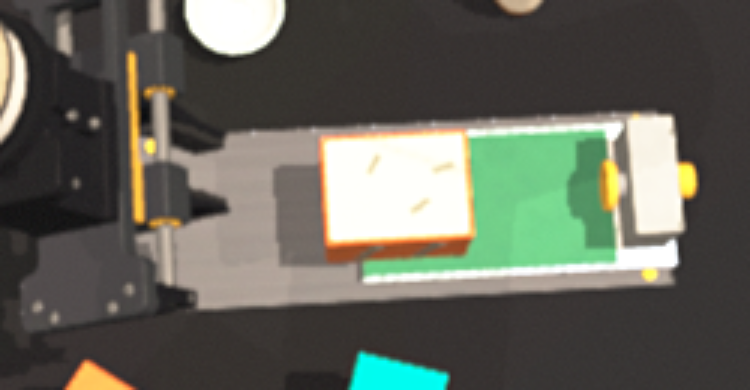

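Call:
send_rows --pt "0.027 0 0.587 0 0 0 0.4" --pt "0.027 0 0.587 0 0 0 0.4" --pt "0.027 0 0.587 0 0 0 0.4" --pt "0.027 0 0.587 0 0 0 0.4" --pt "0.027 0 0.587 0 0 0 0.4" --pt "0.027 0 0.587 0 0 0 0.4" --pt "0 0 0 0 0 0 0.4"

```text
time_s: 21.12
position: [0.561, 0.0976, 0.0317]
tcp_rot: [[-0.064, 0.997, 0.034], [0.863, 0.072, -0.499], [-0.5, -0.003, -0.866]]
force: [0.3, -0.0, -0.3]
opening: 0.304
```

```bash
python3 - <<'E'
from h import *
go([-20,-1.2,33])
E
```

```text
t 21.125 cr mm [-39.8  -1.6  31.7] F cr [ 0.06  0.32 -0.32] op 0.304
tool units [-0.714  0.017  0.35 ]
[[-0.866, 0.002, 0.5], [0.0, 1.0, -0.003], [-0.5, -0.003, -0.866]]
```

Call:
send_rows --pt "-0.1 0 0.058 0 0 0 0.4" --pt "-0.1 0 0.058 0 0 0 0.4" --pt "-0.1 0 0.058 0 0 0 0.4" --pt "-0.1 0 0.058 0 0 0 0.4" --pt "-0.12 0.005 0.07 0 0 0 0.4" --pt "-0.14 0.01 0.08 0 0 0 0.4" --pt "-0.14 0.01 0.08 0 0 0 0.4" --pt "-0.14 0.01 0.08 0 0 0 0.4" --pt "-0.14 0.01 0.08 0 0 0 0.4" --pt "-0.14 0.01 0.08 0 0 0 0.4"

```text
time_s: 22.38
position: [0.5664, 0.0648, 0.0333]
tcp_rot: [[-0.062, 0.997, 0.039], [0.865, 0.074, -0.496], [-0.498, 0.003, -0.867]]
force: [-0.6, 4.9, 2.0]
opening: 0.298
```

```bash
python3 - <<'E'
from h import *
st(); lie('scene'); lie()
E
```

```text
t 22.375 cr mm [-6.7  1.4 33.3] F cr [-4.95 -0.21  1.97] op 0.298
scene 2018 [array([43.6,  0.4]), array([66., 89.]), np.float64(89.7)] 67.0 yminmax [-31.2  32.4] x [ 2.5 86.7]
top 1800 [array([45.7, -0. ]), array([85. , 65.1]), np.float64(0.1)] 65.8 yminmax [-31.9  31.2] x [ 4.  87.2]
```

Call:
send_rows --pt "-0.139 0 0.08 0 0 0 0.4" --pt "-0.139 0 0.08 0 0 0 0.4" --pt "-0.139 0 0.08 0 0 0 0.4" --pt "-0.139 0 0.08 0 0 0 0.4" --pt "-0.139 0 0.08 0 0 0 0.4" --pt "-0.139 0 0.08 0 0 0 0.4" --pt "-0.139 0 0.08 0 0 0 0.4" --pt "-0.139 0 0.08 0 0 0 0.4" --pt "-0.139 0 0.08 0 0 0 0.4" --pt "-0.139 0 0.08 0 0 0 0.4"

```text
time_s: 23.72
position: [0.5693, 0.0244, 0.0333]
tcp_rot: [[-0.063, 0.997, 0.039], [0.865, 0.074, -0.497], [-0.499, 0.002, -0.867]]
force: [-1.0, 6.0, 2.9]
opening: 0.298
```

```bash
python3 - <<'E'
from h import *
st(); lie('scene'); c,Q=lie(); st(); cv2.imwrite('pics/t13.png',cv2.resize(c['img'][130:260,200:450],None,fx=3,fy=3)[:,:,::-1])
E
```

```text
t 23.725 cr mm [33.7  1.3 33.3] F cr [-6.05 -0.58  2.88] op 0.298
scene 1984 [array([82.5,  0.3]), array([65.9, 84.9]), np.float64(89.9)] 67.1 yminmax [-31.2  32.4] x [ 43.2 124.1]
top 1725 [array([84.3, -0.1]), array([81.6, 65.1]), np.float64(0.2)] 65.9 yminmax [-31.9  31.2] x [ 44.  124.1]
t 23.825 cr mm [34.3  1.2 33.4] F cr [-3.71  0.72  1.03] op 0.303
```

View pics/t13.png

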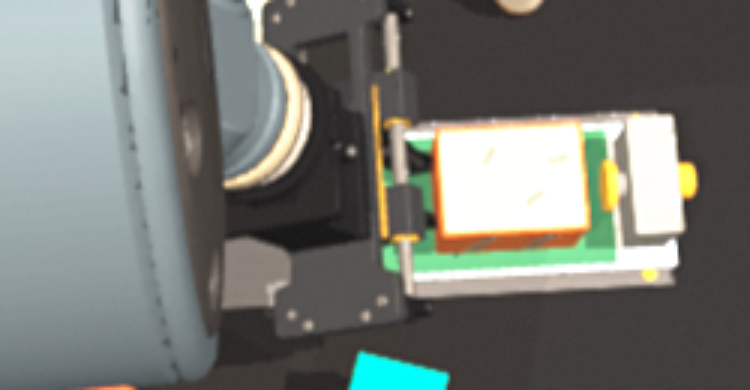

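Call:
send_rows --pt "-0.07 0 0.04 0 0 0 0.4" --pt "-0.07 0 0.04 0 0 0 0.4" --pt "-0.07 0 0.04 0 0 0 0.4" --pt "-0.07 0 0.04 0 0 0 0.4" --pt "-0.07 0 0.04 0 0 0 0.4"

```text
time_s: 24.45
position: [0.5699, 0.0142, 0.0333]
tcp_rot: [[-0.063, 0.997, 0.038], [0.864, 0.074, -0.498], [-0.499, 0.002, -0.867]]
force: [-1.0, 6.2, 2.6]
opening: 0.304
```

Call:
send_rows --pt "-0.035 0 0.02 0 0 0 0.4" --pt "-0.035 0 0.02 0 0 0 0.4"

```text
time_s: 24.7
position: [0.5699, 0.0122, 0.0333]
tcp_rot: [[-0.063, 0.997, 0.038], [0.864, 0.074, -0.498], [-0.499, 0.001, -0.867]]
force: [-0.6, 5.1, 2.7]
opening: 0.298
```

Call:
send_rows --pt "-0.035 0 0.02 0 0 0 0.4" --pt "-0.035 0 0.02 0 0 0 0.4"

```text
time_s: 24.95
position: [0.5701, 0.0102, 0.0333]
tcp_rot: [[-0.063, 0.997, 0.038], [0.864, 0.074, -0.498], [-0.499, 0.001, -0.867]]
force: [-0.1, 6.1, 2.0]
opening: 0.302
```

Call:
send_rows --pt "-0.035 0 0.02 0 0 0 0.4" --pt "-0.035 0 0.02 0 0 0 0.4"

```text
time_s: 25.2
position: [0.5702, 0.0082, 0.0333]
tcp_rot: [[-0.063, 0.997, 0.038], [0.864, 0.074, -0.498], [-0.499, 0.001, -0.867]]
force: [-0.9, 6.1, 3.4]
opening: 0.297
```

Call:
send_rows --pt "-0.035 0 0.02 0 0 0 0.4"

```text
time_s: 25.32
position: [0.5703, 0.0073, 0.0333]
tcp_rot: [[-0.063, 0.997, 0.038], [0.864, 0.074, -0.497], [-0.499, 0.001, -0.867]]
force: [-0.8, 7.4, 3.3]
opening: 0.3
```

Call:
send_rows --pt "-0.035 0 0.02 0 0 0 0.4"

```text
time_s: 25.45
position: [0.5704, 0.0068, 0.0333]
tcp_rot: [[-0.063, 0.997, 0.038], [0.865, 0.073, -0.497], [-0.498, 0.002, -0.867]]
force: [-0.5, 9.2, 4.5]
opening: 0.302
```

Contact with the screw at a TCP y of about 0.008. The push is now rising in small steps.

Call:
send_rows --pt "-0.035 0 0.02 0 0 0 0.4"

```text
time_s: 25.58
position: [0.5705, 0.0063, 0.0333]
tcp_rot: [[-0.062, 0.997, 0.039], [0.865, 0.074, -0.496], [-0.497, 0.003, -0.868]]
force: [-1.8, 11.2, 4.4]
opening: 0.297
```

Call:
send_rows --pt "-0.035 0 0.02 0 0 0 0.4"

```text
time_s: 25.7
position: [0.5706, 0.0059, 0.0332]
tcp_rot: [[-0.062, 0.997, 0.039], [0.866, 0.074, -0.495], [-0.497, 0.003, -0.868]]
force: [-1.9, 13.5, 5.2]
opening: 0.297
```

Call:
send_rows --pt "0 0 0 0 0 0 0.4" --pt "0 0 0 0 0 0 0.4"

```text
time_s: 25.95
position: [0.5706, 0.0059, 0.0333]
tcp_rot: [[-0.063, 0.997, 0.039], [0.866, 0.074, -0.495], [-0.497, 0.003, -0.868]]
force: [-1.3, 11.8, 4.6]
opening: 0.3
```

Call:
send_rows --pt "-0.012 0 0.007 0 0 0 0.4" --pt "0 0 0 0 0 0 0.4" --pt "0 0 0 0 0 0 0.4" --pt "0 0 0 0 0 0 0.4"

```text
time_s: 26.45
position: [0.5706, 0.0059, 0.0333]
tcp_rot: [[-0.063, 0.997, 0.039], [0.866, 0.074, -0.495], [-0.496, 0.003, -0.868]]
force: [-1.6, 12.5, 5.6]
opening: 0.299
```

```bash
python3 - <<'E'
from h import *
st(); c,Q=lie('scene'); st(); st()
E
```

```text
t 26.45 cr mm [52.4  1.2 33.3] F cr [-12.62  -0.67   5.64] op 0.299
scene 1703 [array([72.,  0.]), array([106.5,  65.8]), np.float64(1.0)] 67.1 yminmax [-31.1  32.3] x [ 28.7 124.4]
t 26.5 cr mm [52.4  1.2 33.3] F cr [-12.6   -1.35   5.91] op 0.294
t 26.5 cr mm [52.4  1.2 33.3] F cr [-12.6   -1.35   5.91] op 0.294
```

Accounting for friction growth under the downward component, I put the screw at about 6.5 N. I'll add a touch more push and hold.

Call:
send_rows --pt "-0.018 0 0.01 0 0 0 0.4" --pt "-0.018 0 0.01 0 0 0 0.4" --pt "0 0 0 0 0 0 0.4"

```text
time_s: 26.88
position: [0.5707, 0.0054, 0.0332]
tcp_rot: [[-0.062, 0.997, 0.04], [0.866, 0.074, -0.494], [-0.496, 0.004, -0.869]]
force: [-1.6, 14.5, 5.8]
opening: 0.301
```

Call:
send_rows --pt "0 0 0 0 0 0 0.4" --pt "0 0 0 0 0 0 0.4" --pt "0 0 0 0 0 0 0.4" --pt "0 0 0 0 0 0 0.4"

```text
time_s: 27.38
position: [0.5707, 0.0054, 0.0333]
tcp_rot: [[-0.062, 0.997, 0.04], [0.866, 0.074, -0.494], [-0.496, 0.004, -0.868]]
force: [-1.9, 15.0, 6.7]
opening: 0.301
```

```bash
python3 - <<'E'
from h import *
st()
E
```

```text
t 27.375 cr mm [52.8  1.3 33.3] F cr [-15.1   -0.82   6.67] op 0.301
```

Call:
send_rows --pt "0.05 0 -0.03 0 0 0 0.4" --pt "0.05 0 -0.03 0 0 0 0.4" --pt "0.1 0 -0.06 0 0 0 0.4" --pt "0.3 0 -0.17 0 0 0 0.4" --pt "0.7 0 -0.4 0 0 0 0.4" --pt "0.7 0 -0.4 0 0 0 0.4" --pt "0.6 0 -0.8 0 0 0 0.4" --pt "0.6 0 -0.8 0 0 0 0.4" --pt "0.6 0 -0.8 0 0 0 0.4" --pt "0 0 0 0 0 0 0.4"

```text
time_s: 28.62
position: [0.5617, 0.128, 0.0631]
tcp_rot: [[-0.065, 0.997, 0.04], [0.864, 0.077, -0.498], [-0.499, 0.002, -0.866]]
force: [0.1, -0.6, 0.6]
opening: 0.301
```

```bash
sed -i 's/<125)&(abs(Q\[...,1\])<50)/<148)\&(abs(Q[...,1])<50)/' h.py; python3 - <<'E'
from h import *
st(); 
for n in ('scene','top'):
    c=cap(n); Q=(pts(c)-O)@R*1000
    m=(c['depth']>0)&(Q[...,2]>61)&(Q[...,2]<74)&(Q[...,0]>20)&(Q[...,0]<150)&(abs(Q[...,1])<50)
    k=cv2.connectedComponentsWithStats(m.astype(np.uint8)); i=1+k[2][1:,4].argmax(); q=Q[k[1]==i]
    print(n,[np.round(a,1) for a in cv2.minAreaRect(q[:,:2].astype(np.float32))],np.percentile(q,[1,50,99],axis=0).round(1).tolist())
    save(c,n+'20.png')
cv2.imwrite('pics/t20.png',cv2.resize(c['img'][130:260,200:450],None,fx=3,fy=3)[:,:,::-1])
E
```

```text
t 28.625 cr mm [-70.1   1.4  63.1] F cr [0.65 0.08 0.61] op 0.301
scene [array([101.7,  -0.5]), array([87. , 66.7]), np.float64(0.6)] [[60.3, -31.3, 62.0], [105.2, 2.0, 67.1], [144.2, 32.2, 69.9]]
top [array([102.9,  -0.5]), array([64.4, 85.4]), np.float64(89.9)] [[60.9, -32.1, 62.5], [102.4, -1.4, 65.9], [144.1, 30.7, 69.5]]
```

View pics/t20.png

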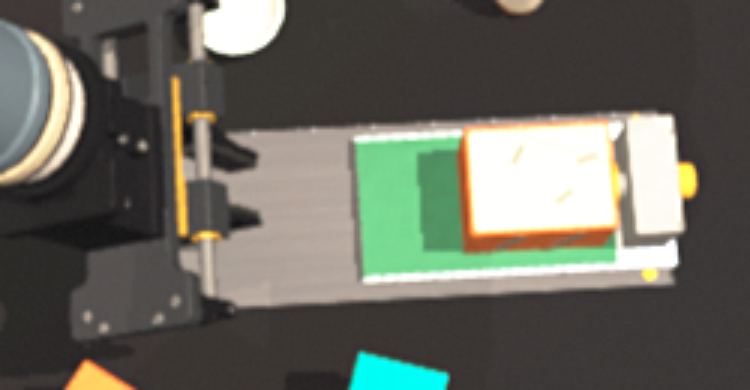

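View pics/scene20.png

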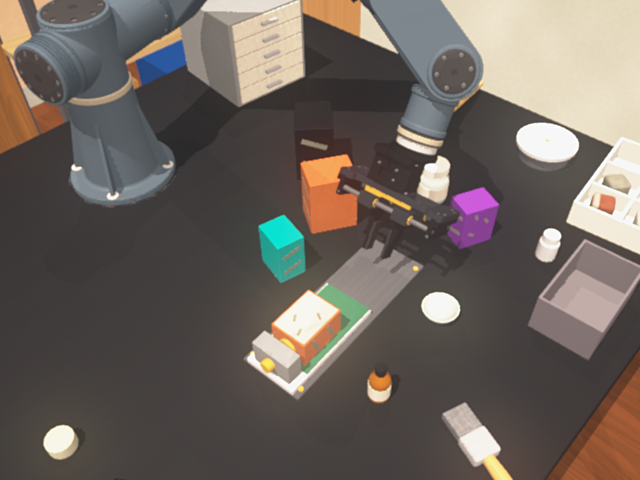

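The pictures show the rock flat with its pale face up, butted against the brass disc (top crop ~(615,185)), centred and straight. The gripper is clear and the other objects are where they were.

```bash
python3 -c "
from rig import bot
print(bot.hand_in())"
```

```text
the job is handed in; nothing more can be done
None
```

The specimen is lying on the green ledge with its polished pale face up, seated against the brass screw, and the job is handed in at about 29 s of the 72 s allowed.

**What I did**
- I slid the rock low along the bay to the step, which also squared it to the cradle.
- I tipped it over the step. It first balanced at about 37° and needed a second small nudge to fall flat.
- It landed about 6 mm off the centre line, so I nudged it sideways with one finger.
- I then pushed it along the ledge to the screw and released it.

**Last checks**
- **Position:** after release the rock's centre is within about 0.5 mm of the centre line, and its angle to the cradle is 0.1–0.6°, depending on the camera. Its front is at about x = 144–145 mm, where the cameras had put the screw face.
- **Push:** the wrist force was about 12–13 N for the first 0.75 s, then about 15 N (the highest reading at the screw) for over 0.5 s. The rock's own sliding friction was about 6–7 N of that.
- **Screw force:** this is my estimate, not a direct reading. By the force balance it was about 8 N; by the fingertip travel it was up to about 10 N or slightly more.
- **Other objects:** by eye in the last pictures, everything else is where it was, and the gripper is clear of everything.

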